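Clock the keyed lid onto the storage pot until it drops home

TASK

Close the white pot with its black keyed lid: set the lid on the metal collar and turn it by its knob, feeling for the place where its four lugs drop into the collar's gaps, until the disc lies flush on the collar all round, then let go. Do not force the lid, and leave the bottle, the red bowl and the tape roll where they stand.

Things in the scene. Friction and masses are not known exactly. Their poses are not given: they have to be found in the camera images.
- pot: White round pot, 87 mm wide, 57 mm high, held fast on the table; origin at the centre of its underside, z up. Its rim carries a stiffly held aluminium collar (see collar_top). The collar is turned by a different angle on every pot: the pot's yaw does NOT tell where its gaps are; find them by feel or sight.
- collar_top (a point): Centre of the collar's top face, 68 mm above the pot's origin. Collar 87 mm wide, bore 60 mm; its upper 7 mm are cut by four radial gaps, each 9 mm wide, 90 degrees apart. This point's yaw is the pot's, not the collar's.
- lid: Black lid, about 0.2 kg, standing upright on the table; origin at the centre of its underside, z up. Tapered spigot 42 mm wide at z = 0, 58 mm wide from z = 7 to 14 mm; disc 85 mm wide, z = 14 to 19 mm. On the collar its origin is 59 mm above the pot's origin while the lugs ride on the collar's top, 54 mm when they have dropped in and the disc is flush.
- lugs (a point): Centre of the underside of the lid's disc, 14 mm above the lid's origin, axes as the lid's. Four round-bottomed metal lugs here, 6 mm wide, 5 mm tall (lid z = 9 to 14 mm), from the spigot out to radius 40 mm, along the lid's +x, +y, -x and -y, each marked by a white dot on the disc. Any quarter turn fits.
- knob (a point): Centre of the top of the lid's wooden bar knob, 41 mm above the lid's origin, axes as the lid's. The bar is 40 mm long (along x), 12 mm wide (along y), 22 mm tall; grip it across y.
- bottle: White bud bottle, 47 mm wide, 98 mm tall; bystander; origin at the centre of its underside.
- red_bowl: Red wavy bowl, 96 mm wide, 41 mm tall; bystander; origin at the centre of its underside.
- tape: Roll of beige tape lying flat, 104 mm wide, 25 mm tall; bystander; origin at the centre of its underside.
Mind the look-alikes: they are no part of the job. What is shaped like the lid but blue or turquoise is not meant.

How it is judged:
By the outcome, as a careful person would: the job done as asked, in the order asked, and still so for the second after the job is handed in, with the robot touching nothing.
It also fails if it takes over 58 s, if anything falls off the work surface, if the arm or the gripper's body presses on something with over 40 N, if the wrist force passes 120 N, or if a joint passes its speed limit or range.

ROBOT

A 6-joint arm with a two-finger parallel gripper is mounted at the origin on the work surface; the furniture and walls round the work are solid. World frame = base frame: x ahead of the robot, y to its left, z up, the work surface at z = 0. Lengths are in m, angles in degrees, forces in N, time in s.
With the tool pointing down it reaches from about 0.375 to 0.75 m from the base axis. Payload 9 kg.
Tool frame: the origin (TCP) lies where the fingers leave the gripper's body, on its centre line; the fingertips stand 73 mm ahead of it and the grasp point (between the pads) lies 54 mm ahead of it (robot.tip_reach is the distance from the TCP to the fingertips, in m); z points along the fingers, y is the line along which they close (so a half turn about z gives the same grasp; the last joint's range is limited). The gripper opens to 85 mm and grips with 20 to 120 N. Pads are 22 mm wide; open, the fingers measure 114 mm over their backs; the gripper's body (76 mm by 85 mm) begins 54 mm behind the grasp point. The pads swing forward as they close: fully open they stand 13 mm farther back than shut.
Start: joints at [-85.755, 5.964, 5.575, 89.605, 0, 77.527], TCP at [0.173, -0.575, 0.304] pointing down, gripper open.
Joint ranges: [-171.21, 171.21], [-48.23, 106.86], [-62.78, 66.21], [-105.2, 120.99], [-86.42, 89.51], [-180, 180]. Speed limits (degrees/s): [127.2, 127.2, 147.25, 180, 180, 180].

INTERFACE

Orientations are given as [roll, pitch, yaw] about the fixed x, y, z axes, in that order (R = Rz(yaw) Ry(pitch) Rx(roll)).
In Python, from plant import robot gives the robot as it stands. Calls block until the motion is done:
- robot.move_pose(position, orientation): joint-space move of the TCP to a pose.
- robot.line_to(position, vel=0.15, rotation=None, guard=None): straight line of the TCP; rotation=None keeps the orientation; vel is the mean speed in m/s. With guard (N) it stops when the force on the tool has changed by that much, and returns True; else False.
- robot.goto_joints(angles): joint-space move.
- robot.set_gripper(opening): finger opening in m; the grip force is fixed at half the most; returns when the fingers have stopped.
- robot.pause(seconds).
- robot.ik(position, orientation): joint angles nearest the present ones, or None.
- robot.observe(): the state.
- robot.grab_frame(name): name is "scene" or "top" or "wrist"; returns the picture (384x512x3 uint8, blue, green, red); there is no depth.
- robot.get_calibration(name): a dict with "vertical_fov" (degrees; the focal length in pixels is half the picture's height over the tangent of half this angle, whatever the lens; pixels are square), "cx", "cy" (the principal point, pixels), "rvec" (rotation vector, rad) and "tvec" (3), from world to camera coordinates, as OpenCV has them. Camera axes: x right, y down, z forward; pixel columns grow to the right and rows downward; lengths in m; the calibration is good to about 2 mm. The wrist camera is an equidistant fisheye: a pixel r from the principal point sees the ray r / f radians off the axis. A picture is of the moment at which its call begins: read the wrist's pose just before it. get_calibration takes no time and is no camera call; for the wrist camera it gives the pose at the moment of the call.
A pose or a line that the arm cannot do raises robot.IKError and nothing moves.
- robot.job_done(): hands the job in; it is judged then, once.
The state is a dict: "time": time; "q": joint angles; "qvel": joint speeds; "joint_torque": joint torques, N m; "tool_pos": TCP position; "tcp_rot": TCP orientation; "ft_force": force on the tool from outside, world axes, zero at the start; "torque": the same for the moment, N m; "gripper_width": finger opening in m; "gripper_force": force on a finger pad.
Only numpy, scipy, OpenCV 4.12 (cv2) and the standard library are available. Lean on these libraries where they do the work, as an engineer would, in place of code of your own. Each camera call takes 0.05 s, during which the arm holds its last target. There are 200 camera calls.

## Working session

There is one attempt and no reset: what is moved stays moved. The work goes in short steps, each a Python script; the robot and the scene stay as the last script left them, time stands still between calls to the robot, and variables do not carry over. Pictures are saved under pics/ and viewed, at most 10 in all, crops included, and the job is handed in when it is done.

```bash
ls; mkdir -p pics
python3 - <<'E'
from plant import robot
import cv2
for n in("scene","top"):
    cv2.imwrite(f"pics/{n}0.png",robot.grab_frame(n)); print(n,robot.get_calibration(n))
print(robot.observe())
E
```

```text
pics
scene {'vertical_fov': 52.657562680154555, 'cx': 262.5732755290986, 'cy': 191.50330024256118, 'rvec': array([ 0.58728194, -2.56629988,  1.33773602]), 'tvec': array([0.49125408, 0.20026229, 0.98865114])}
top {'vertical_fov': 49.13414525729553, 'cx': 261.14951947493176, 'cy': 190.31144148709097, 'rvec': array([ 2.1541587 , -2.19024815,  0.10489767]), 'tvec': array([0.014828  , 0.55833998, 1.17940668])}
{'time': 0.1, 'q': array([-8.57542459e+01,  5.99685832e+00,  5.53037300e+00,  8.96047693e+01,
        9.33211451e-04,  7.75265668e+01]), 'qvel': array([-0.03285687, -0.10127138,  0.04617488,  0.03453799, -0.03096274,
        0.08684724]), 'joint_torque': array([ 7.56969937e-03, -5.58211648e+01,  5.04716778e+01,  1.32819786e-02,
       -2.39093515e-04, -1.11660462e-06]), 'tool_pos': array([ 0.1726035 , -0.57440801,  0.30317208]), 'tcp_rot': array([-1.79930629e+02, -1.63012369e-02,  1.67191769e+01]), 'ft_force': array([-0.03203566,  1.13561295,  0.32256543]), 'torque': array([ 0.0151598 ,  0.03235519, -0.02032698]), 'gripper_force': 0.0, 'gripper_width': 0.08531533579911832}
```

View pics/scene0.png

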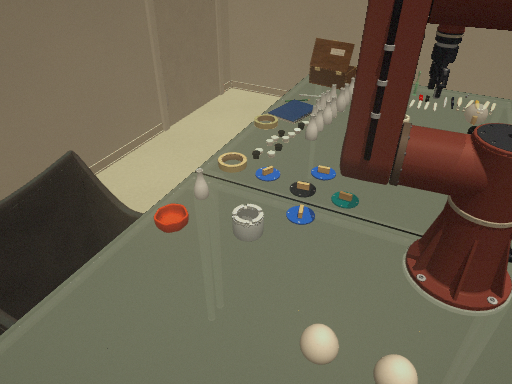

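View pics/top0.png

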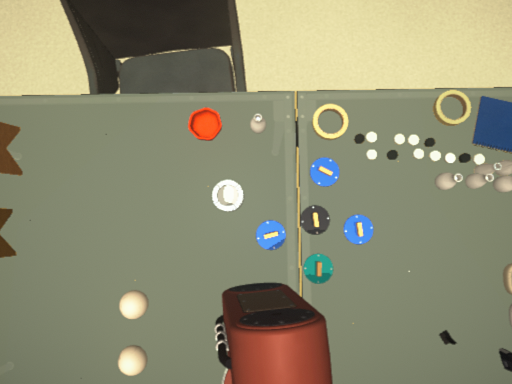

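The scene shows one black lid at top (315,220). The look-alikes are blue at (325,172), (271,235) and (359,229), and turquoise at (319,268). The pot is at top (228,195), the bowl at (205,125), the bottle at (258,122) and the tape at (330,121). I choose the black lid and will check it in a crop.

```bash
cat > h.py <<'E'
from plant import robot
import numpy as np, cv2
def ray(n,u,v,c=None):
    c=c or robot.get_calibration(n); f=192/np.tan(np.radians(c["vertical_fov"]/2))
    x,y=(u-c["cx"])/f,(v-c["cy"])/f
    if n=="wrist":
        r=np.hypot(x,y); s=np.sin(r)/max(r,1e-9); d=np.array([x*s,y*s,np.cos(r)])
    else: d=np.array([x,y,1.])
    R=cv2.Rodrigues(c["rvec"])[0]
    return -R.T@c["tvec"], R.T@d
def at(n,u,v,z,c=None):
    o,d=ray(n,u,v,c); return o+d*(z-o[2])/d[2]
def px(n,p,c=None):
    c=c or robot.get_calibration(n); f=192/np.tan(np.radians(c["vertical_fov"]/2))
    q=cv2.Rodrigues(c["rvec"])[0]@np.array(p)+c["tvec"]
    if n=="wrist":
        rho=np.hypot(q[0],q[1]); k=np.arctan2(rho,q[2])/max(rho,1e-9)
    else: k=1/q[2]
    return np.array([c["cx"]+f*k*q[0],c["cy"]+f*k*q[1]])
def rep(s=""):
    o=robot.observe(); print(s,"t%.2f"%o["time"],"p",o["tool_pos"].round(4),"r",o["tcp_rot"].round(1),"F",o["ft_force"].round(1),"T",o["torque"].round(2),"w %.4f"%o["gripper_width"]); return o
E
python3 - <<'E'
from h import *
im=cv2.imread("pics/top0.png")
a=im[190:250,285:345]; b=im[165:225,198:258]
cv2.imwrite("pics/crop.png",cv2.resize(np.hstack([a,b]),None,fx=6,fy=6,interpolation=cv2.INTER_CUBIC))
print(at("top",315,220,.02),at("top",228,195,.068))
for u,v in((271,235),(319,268),(359,229),(325,172)):print(at("top",u,v,.019))
print(at("top",258,122,.05),at("top",205,125,.03))
E
```

```text
[ 0.47104864 -0.14750149  0.02      ] [0.54302051 0.09765197 0.068     ]
[ 0.43034744 -0.02051054  0.019     ]
[ 0.33490272 -0.1550563   0.019     ]
[ 0.44325755 -0.27292694  0.019     ]
[ 0.60958048 -0.18067071  0.019     ]
[0.75279138 0.01132996 0.05      ] [0.75172957 0.16566921 0.03      ]
```

View pics/crop.png

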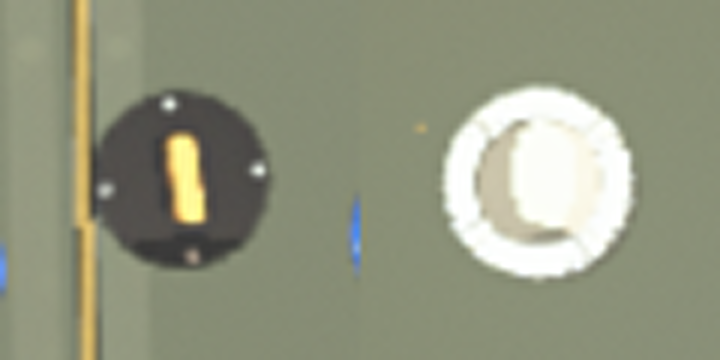

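The crop confirms a black disc with four white dots, at crop pixels (168,104), (258,170), (193,257) and (105,190), and a wooden bar. The collar gaps look near image diagonals. Next I take wrist views of the pot and the lid.

Run:
```python
from h import *
D=[at("top",285+u/6,190+v/6,.019) for u,v in((168,104),(258,170),(193,257),(105,190))]
D=np.array(D); c=D.mean(0); print(c,[(np.hypot(*(d-c)[:2]).round(4),np.degrees(np.arctan2(*(d-c)[1::-1])).round(1)) for d in D])
K=[at("top",285+u/6,190+v/6,.041) for u,v in((180,135),(190,221))]; k=K[0]-K[1];print("knob",(K[0]+K[1])/2,np.degrees(np.arctan2(k[1],k[0])),np.hypot(*k[:2]))
import json
out={}
for n,p,yaw in(("lid",[.45,-.15,.26],0),("pot",[.50,.10,.30],0)):
    q=robot.ik(p,[180,0,yaw]); print(q)
    robot.move_pose(p,[180,0,yaw]); robot.pause(.2)
    c=robot.get_calibration("wrist"); im=robot.grab_frame("wrist"); cv2.imwrite(f"pics/w{n}.png",im)
    out[n]={k:np.asarray(v).tolist() for k,v in c.items()}; rep(n)
    R=cv2.Rodrigues(c["rvec"])[0];print("cam",-R.T@c["tvec"],R[2])
    print(px("wrist",[.471,-.1475,.02],c),px("wrist",[.543,.0977,.068],c))
json.dump(out,open("wc.json","w"))
cv2.imwrite("pics/wboth.png",np.hstack([cv2.resize(cv2.imread(f"pics/w{n}.png"),(400,300)) for n in("lid","pot")]))
```

```text
[ 0.47099888 -0.14810392  0.019     ] [(np.float64(0.0369), np.float64(8.1)), (np.float64(0.0372), np.float64(-83.5)), (np.float64(0.037), np.float64(-172.7)), (np.float64(0.0367), np.float64(96.4))]
knob [ 0.47148705 -0.14718891  0.041     ] 4.987643520897598 0.04054044130094255
[-34.2909617  -16.54358214 -20.23585805  86.30772409   0.
 145.7090383 ]
lid t2.20 p [ 0.45   -0.1505  0.26  ] r [180.   0.  -0.] F [-0.3  0.2  0. ] T [-0.04  0.    0.  ] w 0.0852
cam [ 0.53317677 -0.15192403  0.32989043] [-0.32159578 -0.00096683 -0.94687656]
[250.74092697 151.60175772] [ 24.384749   103.83993965]
[ -3.41427017  -9.85517792 -10.32604511  89.52913281   0.
 176.58572983]
pot t3.46 p [0.5001 0.099  0.2998] r [ 1.8e+02  0.0e+00 -1.0e-01] F [-0.1  0.4 -0.1] T [-0.02 -0.06  0.03] w 0.0855
cam [0.58334171 0.09738949 0.36962525] [-3.21866411e-01 -7.26620996e-04 -9.46784815e-01]
[429.87201934 185.37941736] [254.61181894 132.17087997]
```

View pics/wboth.png

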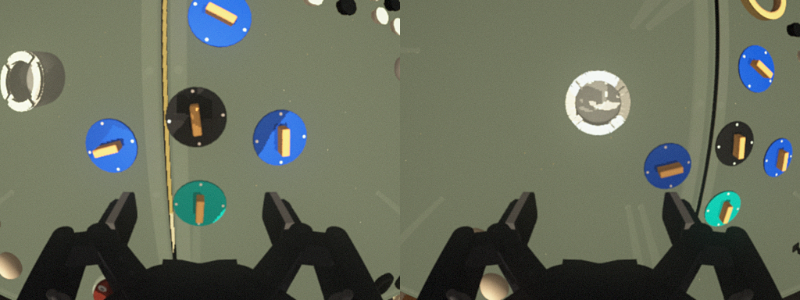

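The lid is near (252,150) in the full-size wrist image, and the pot near (253,132). I enlarge both.

Run:
```python
import cv2,numpy as np
a=cv2.imread("pics/wlid.png")[110:190,210:290]; b=cv2.imread("pics/wpot.png")[85:165,215:295]
b=(np.clip((b.astype(float)-60)*1.3,0,255)).astype(np.uint8)
cv2.imwrite("pics/crop2.png",cv2.resize(np.hstack([a,b]),None,fx=5,fy=5,interpolation=cv2.INTER_CUBIC))
```

```text
(no output)
```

View pics/crop2.png

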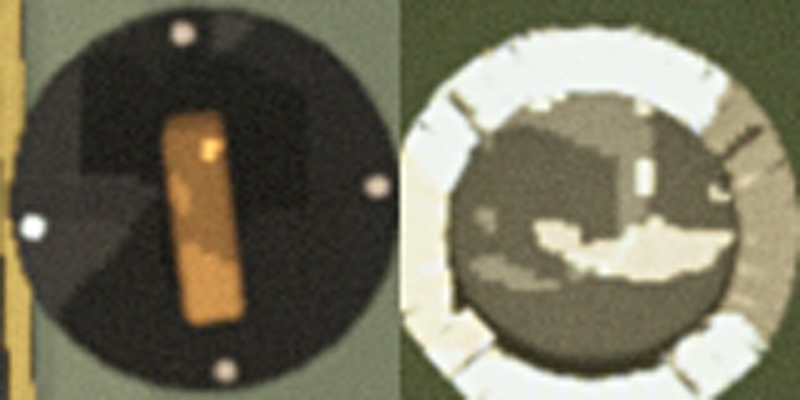

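Dots in the crop are at (182,34), (377,186), (226,371) and (33,227). Collar gaps, bounded by dark walls, are centred near (487,85), (735,115), (715,355) and (455,330), so they sit close to the diagonals. I now convert these to world coordinates.

Run:
```python
from h import *
import json
from scipy.optimize import least_squares
C={k:{a:(np.array(b) if isinstance(b,list) else b) for a,b in v.items()} for k,v in json.load(open("wc.json")).items()}
ang=lambda d:np.degrees(np.arctan2(d[1],d[0])).round(1)
D=np.array([at("wrist",210+u/5,110+v/5,.019,C["lid"]) for u,v in((182,34),(377,186),(226,371),(33,227))])
c=(D[0]+D[2]+D[1]+D[3])/4;print("lid",c,[(ang(d-c),np.hypot(*(d-c)[:2]).round(4)) for d in D])
K=[at("wrist",210+u/5,110+v/5,.041,C["lid"]) for u,v in((192,114),(215,320))];print("knob",(K[0]+K[1])/2,ang(K[0]-K[1]),np.linalg.norm(K[0]-K[1]))
def circ(n,im,c,z,mask):
    cn,_=cv2.findContours(mask,cv2.RETR_EXTERNAL,cv2.CHAIN_APPROX_NONE); k=max(cn,key=cv2.contourArea)[:,0]
    P=np.array([at(n,u,v,z,c)[:2] for u,v in k])
    r=least_squares(lambda x:np.hypot(*(P-x[:2]).T)-x[2],[*P.mean(0),.043],loss="soft_l1",f_scale=.001); return r.x,np.abs(r.fun).mean()
im=cv2.imread("pics/wpot.png").astype(int); 
g=im[...,1]-im[...,2]; print("bg g-r",g[150:165,215:230].mean(),im[150:160,220:230].mean((0,1)))
m=((im[...,1]-im[...,2]<10)|(im.sum(2)>500)).astype(np.uint8); M=np.zeros_like(m);M[80:180,205:305]=m[80:180,205:305]
print("pot wrist",circ("wrist",im,C["pot"],.068,M))
t=cv2.imread("pics/top0.png").astype(int); M=np.zeros(t.shape[:2],np.uint8); M[170:222,203:254]=(t.sum(2)[170:222,203:254]>500)
print("pot top",circ("top",t,None,.068,M))
pc=circ("wrist",im,C["pot"],.068,np.where(np.arange(1)==0,0,0).astype(np.uint8) if 0 else (lambda A:(A.__setitem__((slice(80,180),slice(205,305)),m[80:180,205:305]),A)[1])(np.zeros_like(m)))[0]
for u,v in((487,85),(735,115),(715,355),(455,330),(468,113),(742,143),(680,375)):
    p=at("wrist",215+(u-400)/5,85+v/5,.068,C["pot"]);d=p[:2]-pc[:2];print("gap",ang(d),np.hypot(*d).round(4))
# rectified collar view
N=480;s=.1/N
gx,gy=np.meshgrid(np.arange(N),np.arange(N)); 
mp=np.array([[px("wrist",[pc[0]+.05-j*s,pc[1]+.05-i*s,.068],C["pot"]) for i in range(N)] for j in range(N)],np.float32)
cv2.imwrite("pics/rect.png",cv2.remap(im.astype(np.uint8),mp,None,cv2.INTER_CUBIC))
```

```text
lid [ 0.47123976 -0.14762135  0.019     ] [(np.float64(7.0), np.float64(0.037)), (np.float64(-83.1), np.float64(0.037)), (np.float64(-172.9), np.float64(0.0371)), (np.float64(96.7), np.float64(0.0371))]
knob [ 0.47309531 -0.14778275  0.041     ] 6.0 0.04206376119010826
bg g-r 2.2755555555555556 [216.99 232.13 232.31]
pot wrist (array([0.54432861, 0.09773309, 0.05743101]), np.float64(0.005701772400381749))
pot top (array([0.54351453, 0.10003831, 0.04312944]), np.float64(0.0008220186533377093))
gap 36.7 0.0371
gap -49.5 0.0363
gap -137.2 0.0357
gap 125.1 0.0362
gap 47.3 0.0355
gap -58.4 0.0342
gap -150.8 0.0349
```

View pics/rect.png

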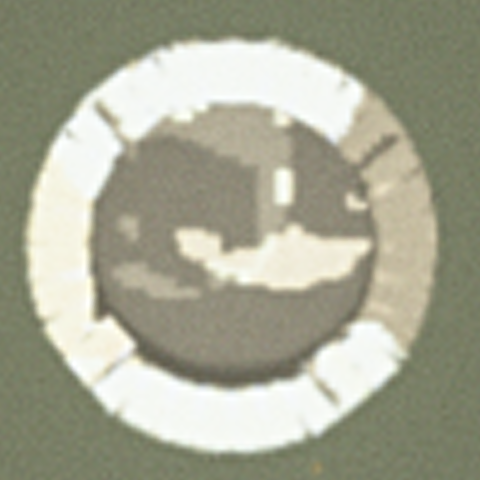

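The collar centre is at about (0.5433, 0.0997), and two views agree within 1 mm. The dark lines are the camera-facing gap walls, which puts the gap centres at about 39° (mod 90). The lid is at (0.4714, -0.1477) with yaw 6.9°, dot radius 37.0 mm, consistent all round. Next I grasp it.

Run:
```python
from h import *
L=[.4714,-.1477]; Y=6.9
robot.move_pose([*L,.16],[180,0,Y]); robot.set_gripper(.045); rep("above")
print(robot.line_to([*L,.095],vel=.08,guard=8)); rep("down")
robot.set_gripper(0.0); rep("grip")
robot.line_to([*L,.125],vel=.06); robot.pause(.2); rep("lift")
robot.line_to([*L,.24],vel=.2)
robot.move_pose([.5433,.0997,.24],[180,0,29]); robot.pause(.2)
o=rep("over pot")
c=robot.get_calibration("wrist"); cv2.imwrite("pics/held.png",robot.grab_frame("wrist"))
cv2.imwrite("pics/heldtop.png",np.hstack([cv2.resize(robot.grab_frame("top")[140:250,170:290],(400,367),interpolation=2),cv2.resize(cv2.imread("pics/held.png"),(489,367))[:,45:445]]))
```

```text
above t5.03 p [ 0.4715 -0.1475  0.1601] r [180.   -0.    6.9] F [-0.  -0.2 -0.3] T [ 0.02 -0.01  0.07] w 0.0450
False
down t6.00 p [ 0.4717 -0.1479  0.0955] r [180.   -0.    6.9] F [0.1 0.5 1.2] T [0.09 0.05 0.01] w 0.0451
grip t6.40 p [ 0.4718 -0.1479  0.0957] r [ 1.8e+02 -1.0e-01  6.9e+00] F [-0.4  0.5  5.2] T [ 0.08  0.09 -0.03] w 0.0106
lift t7.25 p [ 0.4712 -0.1475  0.1246] r [-180.     0.     6.9] F [ 0.9  0.1 -1.5] T [-0.    0.03 -0.01] w 0.0105
over pot t9.18 p [0.5434 0.0984 0.24  ] r [180.    0.   28.9] F [ 0.1  0.2 -2.7] T [ 0.02 -0.03  0.01] w 0.0101
```

View pics/heldtop.png

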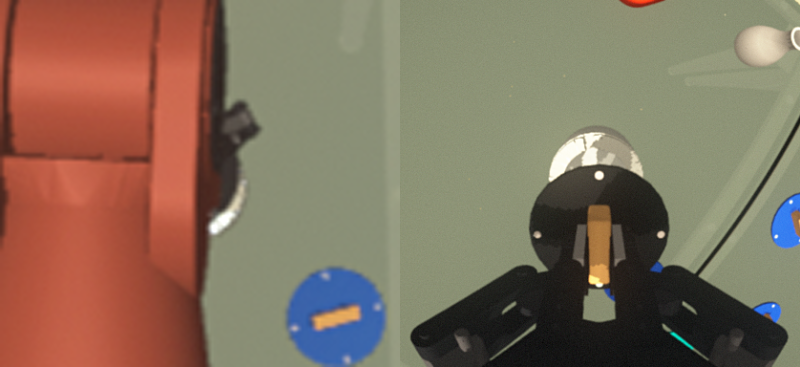

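The lid is held level, with its dots at display (598,175), (537,235) and (661,235). I check its centring in the hand, then lower it gently.

Run:
```python
from h import *
o=rep()
P=[at("wrist",(u-355)/489*512,v/367*384,o["tool_pos"][2]-.0955+.019) for u,v in((537,235),(661,235),(598,175))]
m=(P[0]+P[1])/2; print("lid-tcp",m[:2]-o["tool_pos"][:2],np.hypot(*(P[0]-P[1])[:2]),np.hypot(*(P[2]-m)[:2]))
d=P[2]-m;print("yaw",np.degrees(np.arctan2(d[1],d[0])))
C=[.5433,.0997]
robot.line_to([*C,.172],vel=.1); robot.pause(.3); rep("pre")
print(robot.line_to([*C,.1505],vel=.012,guard=5)); rep("contact")
```

```text
t9.28 p [0.5434 0.0988 0.2401] r [180.   -0.   28.9] F [ 0.8 -0.5 -0.7] T [-0.01 -0.04  0.02] w 0.0109
lid-tcp [-3.54463917e-05 -1.95926591e-03] 0.07432967118792104 0.03755158313813855
yaw 29.8083170213084
pre t10.42 p [0.5436 0.0997 0.1725] r [180.  -0.  29.] F [-0.2 -0.6 -1.1] T [ 0.   -0.01  0.04] w 0.0108
True
contact t11.75 p [0.5433 0.1    0.1545] r [-180.   -0.   29.] F [ 0.1 -0.2  4.8] T [0.01 0.07 0.05] w 0.0106
```

Contact came at a lid origin height of 59.0 mm, so the lugs are riding on the collar. I turn in small steps with a light press, feeling for the drop.

Run:
```python
from h import *
C=[.5433,.0997]
z=.1543
for y in np.arange(30.5,52,1.5):
    robot.line_to([*C,z],vel=.02,rotation=[180,0,float(y)])
    o=robot.observe(); F=o["ft_force"]
    if F[2]<4:   # feel downward
        robot.line_to([*C,max(z-.002,.149)],vel=.012,guard=max(2.,5-F[2])); o=robot.observe(); 
    zt=o["tool_pos"][2]; F=o["ft_force"]
    print("%.1f z %.4f->%.4f F %s Tz %.2f w t%.2f yaw %.1f"%(y,z,zt,F.round(1),o["torque"][2],o["time"],o["tcp_rot"][2]))
    z=zt-.0002 if F[2]<8 else zt+.0003
    if zt<.1512 or abs(o["torque"][2])>1 or F[2]>20: break
    if o["time"]>32: break
```

```text
30.5 z 0.1543->0.1544 F [-2.2  0.2  5.4] Tz 0.02 w t12.21 yaw 30.5
32.0 z 0.1542->0.1544 F [-3.3  3.8  5.6] Tz -0.08 w t12.46 yaw 32.0
33.5 z 0.1542->0.1542 F [-3.1  4.1  4.3] Tz 0.10 w t12.71 yaw 33.5
35.0 z 0.1540->0.1528 F [-0.1  1.4  3.8] Tz 0.22 w t13.17 yaw 35.0
36.5 z 0.1526->0.1506 F [ 2.1  1.2 -0.9] Tz 0.15 w t13.62 yaw 36.5
```

It is dropping in: z fell to 150.6 mm at 36.5° with no upward force. I follow it down to flush.

Run:
```python
from h import *
C=[.5433,.0997]
rep()
print(robot.line_to([*C,.1480],vel=.01,guard=6,rotation=[180,0,37.5])); o=rep("down")
robot.pause(.2); rep()
if o["tool_pos"][2]<.1505:
    for y in(39.,40.5,38.):   # wiggle lightly to confirm keyed
        robot.line_to([*C,o["tool_pos"][2]],vel=.02,rotation=[180,0,y]); rep("wig %g"%y)
    print(robot.line_to([*C,.1475],vel=.01,guard=6)); rep("seat")
```

```text
t13.62 p [0.5428 0.1004 0.1506] r [-179.9   -0.    36.5] F [ 2.1  1.2 -0.9] T [ 0.44 -0.45  0.15] w 0.0101
True
down t13.88 p [0.5429 0.1003 0.1496] r [-179.9   -0.    37. ] F [-1.3  0.9  5.2] T [0.06 0.16 0.07] w 0.0102
 t14.07 p [0.5429 0.1004 0.1496] r [-179.9   -0.    37. ] F [-0.4  0.5  4.8] T [0.01 0.16 0.08] w 0.0102
wig 39 t14.32 p [0.5429 0.1001 0.1496] r [-179.9    0.    39. ] F [-2.6  4.1  4.6] T [ 0.89  0.55 -0.02] w 0.0105
wig 40.5 t14.57 p [0.5429 0.1001 0.1496] r [-179.9    0.    40.5] F [-2.6  3.4  4.1] T [ 1.02  0.64 -0.08] w 0.0106
wig 38 t14.82 p [0.5433 0.1001 0.1497] r [-180.    -0.    38.1] F [-0.4  5.6  3.1] T [ 1.09  0.09 -0.03] w 0.0105
True
seat t15.03 p [0.5433 0.1002 0.1496] r [-180.    -0.    38.1] F [-2.1 -0.2  6.4] T [0.15 0.32 0.06] w 0.0108
```

The lid origin is at 54.1 mm, which is the flush height. I release, retreat and check by eye.

Run:
```python
from h import *
robot.set_gripper(.045); rep("open")
o=robot.observe(); p=o["tool_pos"]
robot.line_to([p[0],p[1],.25],vel=.12); 
robot.move_pose([.47,.02,.27],[180,0,20]); robot.pause(.2); o=rep()
im=robot.grab_frame("wrist"); q=px("wrist",[.5433,.0997,.07]); print(q)
x,y=(int(np.clip(q[0]-45,0,422)),int(np.clip(q[1]-45,0,294))); cr=im[y:y+90,x:x+90]
s=robot.grab_frame("scene"); 
cv2.imwrite("pics/end.png",np.hstack([cv2.resize(c,(400,400),interpolation=2) for c in(cr,s[185:255,213:283])]))
t=robot.grab_frame("top"); d=cv2.absdiff(t,cv2.imread("pics/top0.png"))
for n,(u,v,r) in dict(bowl=(205,125,20),bottle=(258,122,12),tape=(330,121,20)).items(): print(n,d[v-r:v+r,u-r:u+r].mean())
```

```text
open t15.46 p [0.5429 0.1005 0.1489] r [-179.9   -0.    38. ] F [-0.6  0.   1.2] T [ 0.08  0.02 -0.02] w 0.0446
 t17.17 p [0.4703 0.0206 0.2694] r [-180.     0.    20.1] F [-0.1  0.2 -0.2] T [-0.01  0.03  0.01] w 0.0451
[198.65572962  79.38365107]
bowl 0.8691666666666666
bottle 0.6417824074074074
tape 0.5697916666666667
```

View pics/end.png

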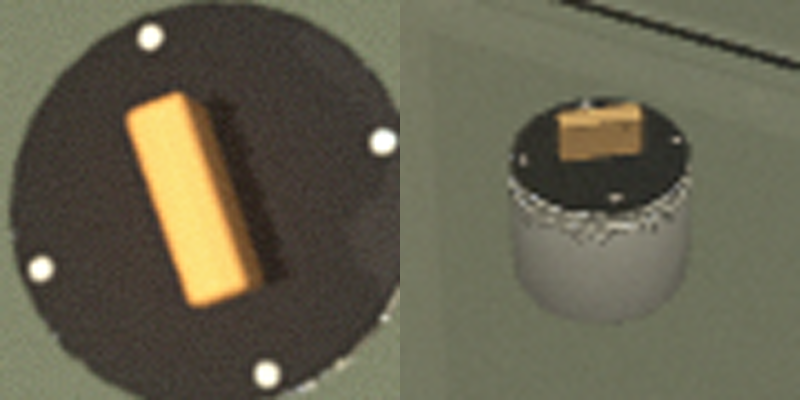

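The lid lies level and centred on the collar with no visible gap, in the crop and in the scene view. The bystanders have not moved. I hand the job in.

```bash
python3 -c "
from plant import robot
print(robot.job_done())"
```

```text
the job is handed in; nothing more can be done
None
```

The pot is closed: the black lid's lugs dropped into the collar gaps at about 37–38° yaw, and the lid sits flush (origin 54.1 mm above the pot's origin). The gripper is clear, the bottle, bowl and tape have not moved, and I handed the job in at about 17 s.

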